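# Copy a bean chute's angle to a new bracket with a locking bevel

## Task

Take the brass bevel by its post and set it in the corner of the finished chute, stock along the rail and blade flat along the chute wall, then push its lock button fully down. Carry the locked bevel to the hinged bracket and slide it along that rail into the corner until its blade has swung the leaf out to the very same angle; go gently and stop when the leaf lies flat on the blade, then let go and leave the bevel lying there. Move the leaf with the bevel only, and do not push the other things on the bench about.

Things in the scene. Friction and masses are not known exactly. Their poses are not given: they have to be found in the camera images.
- chute: Reference corner: a blue steel rail, 200 mm long, 16 high, 14 thick, bolted to the bench, carrying a finished bean chute (trough with two side walls). Origin on the bench at the corner where the inner faces of rail and chute wall meet. The rail's inner face is the plane x = 0, looks to -x (towards the robot) and runs along +y to y = 185 mm. z is up.
- chute_wall: The chute's rigid inner wall, 120 mm long, 16 high, origin at the corner as chute. +y runs along the wall; its inner face is the plane x = 0, looking to +x into the corner. The trough and a second wall lie behind, out to x = -42 mm, 24 high. Angle from the rail (chute +y counterclockwise to wall +y): 72 to 100 degrees, new each time.
- bracket: The corner to be set: an equal rail (200 x 14 x 16 mm, bolted down), origin and axes as chute and always parallel to it. Chute and bracket may stand either way round, left or right.
- bracket_leaf: The bracket's one hinged leaf, 120 mm long, 8 thick, 16 high, steel hinge barrel at the corner (26 high). Origin at the corner, on the hinge axis; +y along the leaf, inner face x = 0 looking to +x. Starts folded in at 45 to 57 degrees from the rail. Stiff hinge (0.18 N m): about 2 N at its end opens it, it stays where left; over about 12 N near the corner swings it too far.
- bevel: Loose bevel, 0.3 to 0.45 kg, flat on the bench. Origin: underside, on the pivot axis. The brass stock runs along +y to y = 120 mm, 20 mm wide, 16 high; its +x face (x = 10 mm) goes against the rail. The pivot end is a round hub of 10 mm radius. Seated in a corner, the pivot axis is 10 mm from the rail's face and 10 mm from the wall's or leaf's face.
- bevel_blade: The steel blade, 80 mm long, 14 wide, 10 high, origin as bevel, +y along it; its edge x = -10 mm, tangent to the hub, goes against wall or leaf. Angle from stock +y counterclockwise: 108 to 116 degrees at first, wider than the chute's. Unlocked it swings at a touch (0.03 N m): sliding the bevel along the rail to the corner folds it flat on the wall. Locked it holds over 0.5 N m.
- bevel_post (a point): Centre of the top of the bevel's upright round steel post, 16 mm in diameter, 72 mm from the pivot, from 16 to 58 mm above the bench: the place to grip, best with the fingers closing across the stock. Being round it can turn in a light grip, so the stock swings flat onto the rail when pressed there. Axes as bevel.
- lock_top (a point): Centre of the top of the bevel's lock button, a round dark steel push button, 18 mm in diameter, on the stock 22 mm from the pivot (50 mm from the post); its top is 34 mm above the bench, 26 mm when pushed fully down.
- bevel_lock (a joint): Travel of the lock button: 0 out (blade free), 0.008 m fully down (blade locked). It takes about 8 N (up to 12 N), clicks down and stays down.
- cup: Bystander, leave it alone: white cup, 70 mm wide, 55 mm high; origin at the centre of its underside.
- bowl: Bystander, leave it alone: white bowl, 100 mm wide; origin at the centre of its underside.
- sample_jar: Bystander, leave it alone: amber jar with dark lid, 60 mm wide, 70 mm high; origin at the centre of its underside.
- screwdriver: Bystander, leave it alone: screwdriver; origin at the underside, about its middle.
- wrench: Bystander, leave it alone: wrench; origin at the underside, about its middle.
- weight: Bystander, leave it alone: brass weight, 40 mm wide, 52 mm high; origin at the centre of its underside.
- flange: Bystander, leave it alone: steel ring flange, 80 mm wide, 12 mm high; origin at the centre of its underside.
Mind the look-alikes: they are no part of the job. What is shaped like the bevel but pink or red is not meant.

How it is judged:
By the outcome, as a careful person would: the job done as asked, in the order asked, and still so for the second after the job is handed in, with the robot touching nothing.
It also fails if it takes over 72 s, if anything falls off the work surface, if the arm or the gripper's body presses on something with over 40 N, if the wrist force passes 120 N, or if a joint passes its speed limit or range.

## Robot

A 7-joint arm with a two-finger parallel gripper is mounted at the origin on the work surface. World frame = base frame: x ahead of the robot, y to its left, z up, the work surface at z = 0. Lengths are in m, angles in rad, forces in N, time in s.
With the tool pointing down it reaches from about 0.4 to 0.875 m from the base axis. Payload 6.5 kg.
Tool frame: the origin (TCP) lies at the very end of the fingers, on their centre line; the grasp point (between the pads) lies 19 mm behind it; z points along the fingers, y is the line along which they close (so a half turn about z gives the same grasp; the last joint's range is limited). The gripper opens to 88 mm and grips with 3 to 60 N. Pads are 18 mm wide; open, the fingers measure 123 mm over their backs; the gripper's body (75 mm by 187 mm) begins 45 mm behind the grasp point.
Start: joints at [1.257, 0.536, -0.004, 1.538, 0.003, 1.067, -0.071], TCP at [0.159, -0.63, 0.239] pointing down, gripper open.
Joint ranges: [-2.7, 2.7], [-0.37, 2.16], [-1.27, 1.26], [0.24, 2.4], [-1.31, 4.45], [0.19, 1.91], [-2.76, 2.76]. Speed limits (rad/s): [2.39, 2.39, 3.14, 3.14, 3.14, 3.14, 3.14].

## Interface

Orientations are given as [roll, pitch, yaw] about the fixed x, y, z axes, in that order (R = Rz(yaw) Ry(pitch) Rx(roll)).
In Python, from station import manip, imaging, models gives the robot as it stands.
- The arm moves only by the shell command python3 -m creep 'ROWS' [OPENING] [FORCE]. ROWS is JSON, a list that holds one entry, the list of rows, each a list of 4 numbers: the shift along the tool's x, y, z in units of 40 mm (1.0 is 40 mm), then the turn about the tool's z in degrees. A call has 1 to 12 rows; each row shifts and turns the commanded pose from where the row before left it, along the tool's axes as they then stand; what a row does not reach is not made up. A row lasts 1/10 s, in which the tool goes at most 50 mm and 8.59 degrees, less where a joint would pass 70% of its speed; a pose out of reach is approached as far as the arm can. A call is refused whole if a number of a shift passes 1 or a number of a turn 8.59, either way. A call with a gripper value outside its range is refused whole. OPENING is the closure, from 0 (fully open) to 1 (shut), set as the call begins (- or left out, the last holds). The fingers move at their own pace and stop on an object; FORCE is the grip in N (left out, the last holds). Time passes only in rows, so rows that do not move let the fingers close. It gives the time, the measured TCP pose, the force, the opening and the grip force at its end, in the units of the state.
- manip.get_state(): the state, without advancing time (a new reading comes with each control period).
- imaging.get_image(name): name is "scene" or "side" or "wrist"; returns the picture (420x560x3 uint8, red, green, blue); there is no depth.
- imaging.calibration(name): a dict with "K" (3x3 intrinsics, pixels), "pose" (4x4, takes a point from camera to world coordinates); the wrist camera has in their place "hand_eye" (4x4, takes a point from camera to tool coordinates, whose origin is the TCP and whose axes are the flange's). Camera axes: x right, y up, looking along -z (the intrinsics and any distortion apply to the point x, -y, -z); pixel columns grow to the right and rows downward; lengths in m; the calibration is good to about 2 mm. A picture is of the moment at which its call begins: read the wrist's pose just before it. calibration takes no time and is no camera call.
- manip.hand_in(): hands the job in; it is judged then, once.
Trained networks look in the newest picture that a camera, given by its name, has taken for a name from the list of things; names that differ only in an ending like _2 or _b are one class to them, and where a whole thing is asked for, a point or a joint stands for the part that bears it (a point fixed in the world has none). Each returns a list of dicts, best first, with "confidence" (0 to 1); they miss things now and then, are a little off and sometimes report something else, mostly with a low value. They report only what shows in the picture. A call takes as long as a camera call. They do not tell look-alikes from the thing itself.
- models.search_frame(name, camera): "xyz" ([x, y, z] in m, in the coordinates of the camera as it stood for that picture, good to about 4 mm: the middle of the surface that is visible of it).
- models.masks_of(name, camera): "mask" (420x560 bool, what is visible of it).
- models.pinpoint(name, camera): "xyz" ([x, y, z] in m, in the coordinates of the camera as it stood for that picture, good to about 4 mm: a listed point, or the origin of a listed thing).
The state is a dict: "time_s": time; "joint_pos": joint angles; "dq": joint speeds; "tau": joint torques, N m; "eef_pos": TCP position; "ee_rot": TCP orientation; "wrist_force": force on the tool from outside, world axes, zero at the start; "ft_torque": the same for the moment, N m; "grip_width": opening from 0.0 (shut) to 1.0 (fully open); "grasp_force": force on a finger pad.
Only numpy, scipy, OpenCV 4.12 (cv2) and the standard library are available. Lean on these libraries where they do the work, as an engineer would, in place of code of your own. Each camera call takes 0.05 s, during which the arm holds its last target. There are 200 camera calls.

## Working session

There is one attempt and no reset: what is moved stays moved. The work goes in short steps, Python scripts to look and compute and a shell command to move; the robot and the scene stay as the last step left them, time stands still between calls to the robot, and variables do not carry over. Pictures are saved under pics/ and viewed, at most 10 in all, crops included, and the job is handed in when it is done.

```bash
ls; mkdir -p pics; cat > h.py <<'E'
import numpy as np, cv2
from station import manip, imaging, models
from scipy.spatial.transform import Rotation as R
def tool(s=None):
    s=s or manip.get_state(); T=np.eye(4); T[:3,:3]=R.from_euler('xyz',s['ee_rot']).as_matrix(); T[:3,3]=s['eef_pos']; return T
def cam(name,s=None):
    c=imaging.calibration(name); K=np.array(c['K'])
    P=np.array(c['pose']) if 'pose' in c else tool(s)@np.array(c['hand_eye'])
    return K,P
def snap(name,fn):
    s=manip.get_state(); im=imaging.get_image(name); cv2.imwrite('pics/'+fn,im[:,:,::-1]); return im,cam(name,s)
def world(P,xyz): return (P@np.r_[xyz,1])[:3]
def ray(K,P,uv,z):
    d=np.linalg.solve(K,np.r_[uv,1.]); d=P[:3,:3]@(d*[1,-1,-1]); o=P[:3,3]; return o+d*(z-o[2])/d[2]
def proj(K,P,p):
    q=np.linalg.inv(P)@np.r_[p,1]; q=K@(q[:3]*[1,-1,-1]); return q[:2]/q[2]
E
python3 - <<'E'
from h import *
np.set_printoptions(precision=4,suppress=True)
s=manip.get_state(); print(s)
for c in ['scene','side']:
    im,(K,P)=snap(c,c+'0.png'); print(c,imaging.calibration(c).keys(),P)
    for n in ['chute','chute_wall','bracket','bracket_leaf','bevel','bevel_post','lock_top']:
        for d in models.pinpoint(n,c)[:3]: print(n,round(d['confidence'],2),world(P,d['xyz']))
E
```

```text
pics
{'time_s': 0.0, 'joint_pos': array([ 1.2568,  0.5372, -0.0044,  1.5389,  0.0026,  1.0673, -0.0712]), 'dq': array([ 0.0015, -0.0006,  0.0012,  0.0004,  0.0003,  0.0006,  0.0006]), 'tau': array([ -0.0006, -57.0987,   0.9907, -25.1604,  -0.0562,   0.0179,
         0.0002]), 'eef_pos': array([ 0.1592, -0.6295,  0.2378]), 'ee_rot': array([-3.1398,  0.0001,  0.2479]), 'wrist_force': array([0.004 , 0.1481, 0.177 ]), 'ft_torque': array([ 0.0038, -0.0413, -0.0072]), 'grasp_force': 0.0, 'grip_width': 0.9972550675394536}
scene dict_keys(['K', 'pose']) [[ 0.1729 -0.7354  0.6552  1.3084]
 [ 0.9848  0.1408 -0.1019 -0.1019]
 [-0.0173  0.6629  0.7485  0.9839]
 [ 0.      0.      0.      1.    ]]
chute 0.71 [ 0.5791 -0.3176  0.0034]
chute 0.6 [ 0.7298 -0.1898 -0.0031]
chute_wall 0.7 [ 0.5817 -0.3158 -0.0012]
bracket_leaf 0.52 [0.6018 0.0188 0.0019]
bracket_leaf 0.22 [0.7261 0.0974 0.0053]
bevel 0.88 [0.5009 0.5711 0.0028]
bevel 0.82 [ 0.2757  0.2107 -0.001 ]
bevel 0.65 [ 0.4907  0.2705 -0.0029]
bevel_post 0.72 [0.5058 0.3391 0.0592]
bevel_post 0.57 [0.5275 0.5017 0.0606]
bevel_post 0.55 [0.2518 0.2753 0.0552]
lock_top 0.55 [0.2687 0.2292 0.0278]
lock_top 0.45 [0.5114 0.5465 0.0317]
lock_top 0.43 [0.5006 0.2925 0.0295]
side dict_keys(['K', 'pose']) [[-0.9952  0.0801 -0.0566  0.4295]
 [-0.096  -0.6798  0.727   1.0871]
 [ 0.0198  0.729   0.6843  1.0381]
 [ 0.      0.      0.      1.    ]]
chute 0.64 [ 0.5777 -0.3176  0.004 ]
chute_wall 0.8 [ 0.5745 -0.3156  0.0002]
bracket 0.93 [ 0.6045  0.0145 -0.0001]
bracket_leaf 0.46 [0.6032 0.017  0.0041]
bevel 0.9 [ 0.274   0.2088 -0.003 ]
bevel 0.51 [0.4886 0.2667 0.0019]
bevel_post 0.92 [0.2509 0.2775 0.0585]
bevel_post 0.68 [ 0.5736 -0.3176  0.0003]
bevel_post 0.53 [0.5012 0.335  0.057 ]
lock_top 0.45 [0.2645 0.2336 0.0344]
```

View pics/scene0.png

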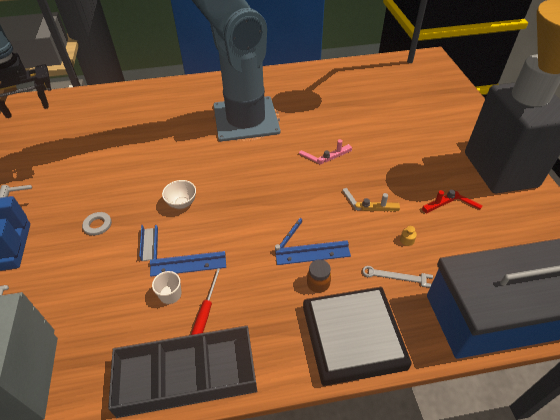

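View pics/side0.png

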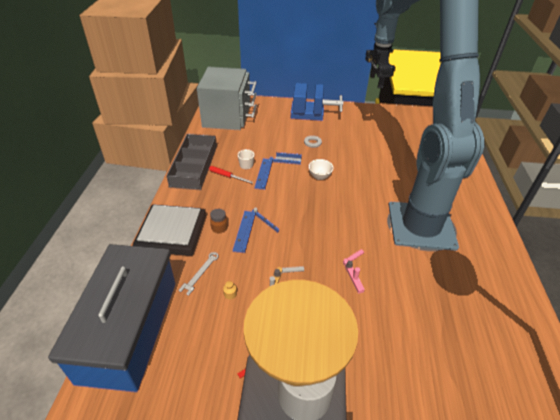

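The scene view shows the brass bevel at about (365,203), the chute corner at about (150,266) with its rail to (225,260), and the bracket corner at about (277,250) with its leaf to (300,222). The look-alikes are pink (330,152) and red (452,200). I'll turn the tool to yaw 90° (tool x = world y, tool y = world x), then look from above each station.

```bash
python3 -m creep '[[[0,0,-0.5,-8.4],[0,0,-0.5,-8.4],[0,0,-0.5,-8.4],[0,0,-0.5,-8.4],[0,0,-0.5,-8.4],[0,0,0,-8.4],[0,0,0,-8.4],[0,0,0,-8.4],[0,0,0,-8.6],[0,0,0,0]]]' 0; python3 -m creep '[[[0,0,0,-8.58],[0,0,-0.5,-8.5],[0,0,-0.5,-8.5],[0,0,-0.5,-8.5],[0,0,-0.5,-8.5],[0,0,0,-8.5],[0,0,0,-8.5],[0,0,0,-8.5],[0,0,0,-8],[0,0,0,0]]]' ; python3 -c "
from h import *;np.set_printoptions(precision=4,suppress=True);print(manip.get_state()['eef_pos'],manip.get_state()['ee_rot'],imaging.calibration('wrist'))"
```

```text
time_s: 1.8
eef_pos: [0.1592, -0.6302, 0.3186]
ee_rot: [3.141, -0.0, 1.577]
wrist_force: [0.2, 0.5, -0.7]
grip_width: 0.997
grasp_force: 0.0
[ 0.1592 -0.6302  0.3186] [ 3.1415 -0.0002  1.5766] {'K': array([[376.1883,   0.    , 278.0115],
       [  0.    , 376.1883, 219.7904],
       [  0.    ,   0.    ,   1.    ]]), 'hand_eye': array([[-0.0003,  0.9469,  0.3214,  0.0854],
       [ 1.    ,  0.0005, -0.0005,  0.0005],
       [-0.0006,  0.3214, -0.9469, -0.1468],
       [ 0.    ,  0.    ,  0.    ,  1.    ]])}out of range: a turn must lie within [-8.59, 8.59]
```

```bash
python3 -m creep '[[[0.9,0.71,0,0],[0.9,0.71,0,0],[0.9,0.71,0,0],[0.9,0.71,0,0],[0.9,0.71,0,0],[0.9,0.71,0,0],[0.9,0.71,0,0],[0.9,0.71,0,0],[0.9,0.71,0,0],[0.9,0.71,0,0],[0.9,0.71,0,0],[0.5,0.6,0,0]]]' ; python3 -m creep '[[[0,0,0,0],[0,0,0,0]]]'
cat > look.py <<'E'
import sys
from h import *
np.set_printoptions(precision=4,suppress=True)
im,(K,P)=snap('wrist',sys.argv[1]); print(manip.get_state()['eef_pos'])
for n in sys.argv[2:]:
    for d in models.pinpoint(n,'wrist')[:2]: print(n,round(d['confidence'],2),world(P,d['xyz']),proj(K,P,world(P,d['xyz'])).round())
np.savez('pics/'+sys.argv[1][:-4],K=K,P=P)
E
python3 look.py w1.png chute chute_wall
```

```text
time_s: 3.0
eef_pos: [0.4954, -0.2089, 0.3192]
ee_rot: [3.141, -0.001, 1.575]
wrist_force: [1.3, -0.8, -0.1]
grip_width: 1.001
grasp_force: 0.0
time_s: 3.2
eef_pos: [0.4938, -0.2124, 0.3186]
ee_rot: [-3.141, 0.0, 1.574]
wrist_force: [1.2, 0.4, -0.4]
grip_width: 0.998
grasp_force: 0.0
[ 0.4932 -0.2134  0.3185]
chute 0.81 [ 0.5781 -0.3159  0.0013] [341. 242.]
chute_wall 0.91 [ 0.5749 -0.3164 -0.0054] [337. 241.]
```

View pics/w1.png

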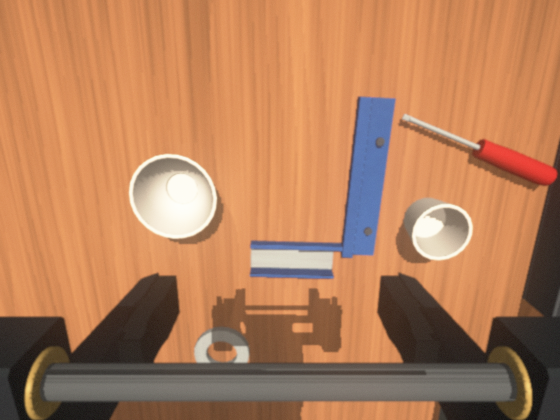

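The wrist view shows the rail's inner edge from (360,98) to (342,257), the chute wall running left from the corner at (341,243), the bowl at (175,197) and the cup at (437,230). Next I'll fit the edges to subpixel accuracy and move over the bracket and bevel.

```bash
cat > fit.py <<'E'
from h import *
np.set_printoptions(precision=4,suppress=True)
def rect(fn,c,w=0.26,z=0.0,s=0.0005):
    d=np.load('pics/'+fn+'.npz'); K,P=d['K'],d['P']; im=cv2.imread('pics/'+fn+'.png')
    n=int(w/s); wp=[(c[0]-w/2,c[1]-w/2),(c[0]+w/2,c[1]-w/2),(c[0]+w/2,c[1]+w/2),(c[0]-w/2,c[1]+w/2)]
    src=np.float32([proj(K,P,[x,y,z]) for x,y in wp]); dst=np.float32([[0,n],[n,n],[n,0],[0,0]])
    return cv2.warpPerspective(im,cv2.getPerspectiveTransform(src,dst),(n,n),flags=cv2.INTER_CUBIC)
def blue(im):
    i=im.astype(int); return (i[:,:,0]>i[:,:,2]+15)
def edge(mask,c,w,s,axis,rng,side,span):
    """axis 'x': for each y in rng find min x of mask within span -> pts"""
    n=mask.shape[0]; pts=[]
    for t in np.arange(*rng,0.001):
        if axis=='x':
            r=int((c[1]+w/2-t)/s); row=mask[r]; a,b=[int((v-c[0]+w/2)/s) for v in span]
            k=np.flatnonzero(row[a:b]); 
            if len(k): pts.append([c[0]-w/2+(a+(k[0] if side<0 else k[-1])+0.5)*s,t])
        else:
            q=int((t-c[0]+w/2)/s); col=mask[:,q]; a,b=[int((c[1]+w/2-v)/s) for v in span[::-1]]
            k=np.flatnonzero(col[a:b])
            if len(k): pts.append([t,c[1]+w/2-(a+(k[0] if side>0 else k[-1])+0.5)*s])
    p=np.float32(pts); vx,vy,x,y=cv2.fitLine(p,cv2.DIST_HUBER,0,0.01,0.01).ravel()
    res=np.abs((p-[x,y])@[-vy,vx]); return np.array([x,y]),np.array([vx,vy]),len(p),np.median(res)
def cross(l1,l2):
    A=np.c_[l1[1],-l2[1]]; t=np.linalg.solve(A,l2[0]-l1[0]); return l1[0]+t[0]*l1[1]
def deg(v): return np.degrees(np.arctan2(v[1],v[0]))
E
python3 - <<'E'
from fit import *
c=(0.55,-0.24);w=.30
m=blue(rect('w1',c,w)); 
cv2.imwrite('pics/m1.png',m*255)
r=edge(m,c,w,.0005,'x',(-.29,-.15),-1,(.55,.64))
l=edge(m,c,w,.0005,'y',(.49,.56),1,(-.36,-.28))
print(r,deg(r[1])); print(l,deg(l[1])); print(cross(r,l))
E
python3 -m creep '[[[1,0,0,0],[1,0,0,0],[1,0,0,0],[1,0,0,0],[1,0,0,0],[1,0,0,0],[1,0,0,0],[1,0,0,0],[0.75,0,0,0],[0,0,0,0],[0,0,0,0]]]' ;python3 look.py w2.png bracket bracket_leaf bevel bevel_post lock_top bevel_blade
```

```text
(array([ 0.5853, -0.2317], dtype=float32), array([0.0482, 0.9988], dtype=float32), 140, np.float32(0.00014454278)) 87.238365
(array([ 0.5212, -0.3174], dtype=float32), array([ 0.9997, -0.0258], dtype=float32), 71, np.float32(0.000112833884)) -1.4762521
[ 0.5811 -0.3189]
time_s: 4.45
eef_pos: [0.4922, 0.1364, 0.3186]
ee_rot: [-3.141, 0.001, 1.574]
wrist_force: [-0.1, -1.1, 0.4]
grip_width: 0.998
grasp_force: 0.0
[0.4923 0.1355 0.3185]
bracket 0.63 [0.606  0.0183 0.0013] [362. 252.]
bracket_leaf 0.71 [ 0.6024  0.0184 -0.0032] [359. 251.]
bevel 0.85 [ 0.4891  0.2701 -0.0001] [275.  47.]
bevel 0.71 [0.2753 0.2081 0.0012] [ 94. 103.]
bevel_post 0.64 [0.2525 0.28   0.06  ] [31. 28.]
lock_top 0.85 [0.4999 0.2926 0.0389] [285.  18.]
lock_top 0.84 [0.2714 0.2308 0.0366] [71. 82.]
bevel_blade 0.94 [ 0.4889  0.2697 -0.0015] [275.  47.]
bevel_blade 0.7 [0.2789 0.2112 0.0034] [ 95. 101.][ WARN:0@0.204] global loadsave.cpp:1063 imwrite_ Unsupported depth image for selected encoder is fallbacked to CV_8U.
```

View pics/w2.png

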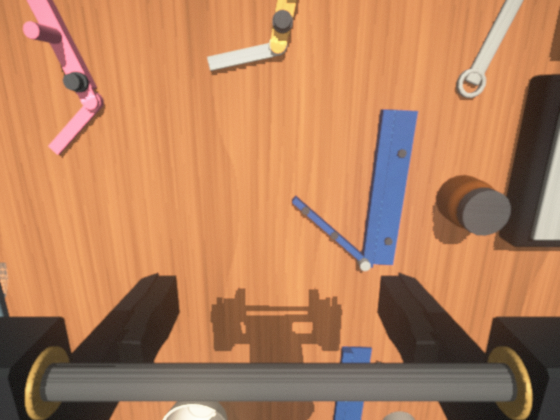

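The wrist view shows the bracket corner at about (363,262), its rail's inner edge rising to (384,110), its leaf running to (296,200), and the bevel pivot at (277,46) at the top. Next I'll fit the bracket and move over the bevel.

```bash
python3 - <<'E'
from fit import *
c=(0.58,0.1);w=.30
m=blue(rect('w2',c,w))
r=edge(m,c,w,.0005,'x',(.05,.18),-1,(.585,.66))
l=edge(m,c,w,.0005,'x',(.03,.09),1,(.50,.59))
print(r,deg(r[1])); print(l,deg(l[1])); print(cross(r,l))
E
python3 -m creep '[[[1,0,0,0],[1,0,0,0],[1,0,0,0],[1,0,0,0],[1,0,0.5,0],[0.2,0.2,0.5,0],[0,0,0,0],[0,0,0,0]]]' ;python3 look.py w3.png bevel bevel_post lock_top bevel_blade
```

```text
(array([0.6129, 0.1145], dtype=float32), array([0.0474, 0.9989], dtype=float32), 130, np.float32(0.0001382418)) 87.28106
(array([0.5596, 0.0557], dtype=float32), array([ 0.7552, -0.6554], dtype=float32), 59, np.float32(0.00013886079)) -40.953545
[0.6081 0.0136]
time_s: 5.6
eef_pos: [0.4993, 0.3446, 0.2786]
ee_rot: [-3.141, 0.001, 1.575]
wrist_force: [0.0, -0.9, 0.1]
grip_width: 0.999
grasp_force: 0.0
[0.4996 0.3445 0.2793]
bevel 0.82 [0.4892 0.2705 0.0007] [269. 232.]
bevel 0.81 [0.2767 0.2113 0.0027] [ 99. 276.]
bevel_post 0.84 [0.5273 0.4979 0.0605] [311.   8.]
bevel_post 0.76 [0.5092 0.3377 0.0635] [287. 190.]
lock_top 0.83 [0.2687 0.2285 0.0337] [ 78. 275.]
lock_top 0.46 [0.5007 0.2955 0.0358] [279. 222.]
bevel_blade 0.6 [ 0.2767  0.2073 -0.    ] [101. 278.]
```

View pics/w3.png

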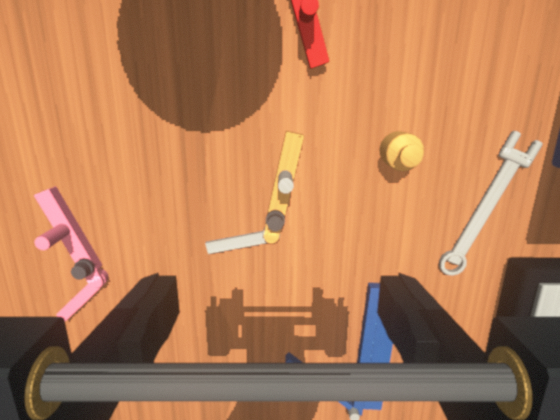

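```bash
python3 - <<'E'
from fit import *
d=np.load('pics/w3.npz');K,P=d['K'],d['P']
print('post',ray(K,P,[286,182],.058),'btn',ray(K,P,[275,219],.034),'end',ray(K,P,[294,133],.016),'hub',ray(K,P,[271.5,237],.016))
im=cv2.imread('pics/w3.png'); c=(0.51,0.33)
q=rect('w3',c,.2,z=.016); hsv=cv2.cvtColor(q,cv2.COLOR_BGR2HSV)
x=cv2.resize(im[110:270,190:330],None,fx=4,fy=4,interpolation=cv2.INTER_CUBIC); cv2.imwrite('pics/c3.png',x)
E
```

```text
post [0.5078 0.3449 0.058 ] btn [0.4967 0.2978 0.034 ] end [0.5167 0.3885 0.016 ] hub [0.4925 0.2695 0.016 ]
```

View pics/c3.png

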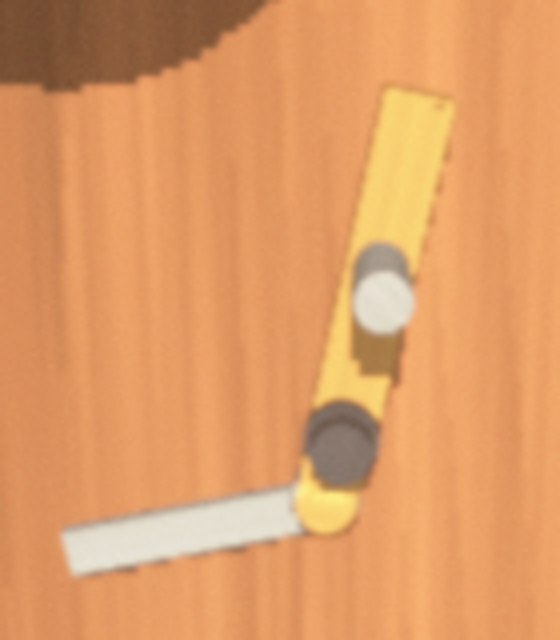

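The crop shows the post top at full-frame (286,185.5), the button at (275,222.5), the hub at (271,235.5) and the stock end at (295,134). So the stock is at about 78°, the post is at about (0.507,0.3415), and the blade is at about 112°.

```bash
python3 -m creep '[[[-0.08,0.19,0.5,6],[0,0,0.9,6],[0,0,0.9,0],[0,0,0.9,0],[0,0,0.9,0],[0,0,0.9,0],[0,0,0.7,0],[0,0,0.5,0],[0,0,0.18,0],[0,0,0,0],[0,0,0,0]]]'; python3 -c "
from h import *;print(manip.get_state()['eef_pos'],manip.get_state()['ee_rot'])"
```

```text
time_s: 6.95
eef_pos: [0.5075, 0.3429, 0.0248]
ee_rot: [3.14, -0.001, 1.366]
wrist_force: [0.7, 1.0, 0.2]
grip_width: 1.003
grasp_force: 0.0
[0.50748247 0.34286254 0.02480238] [ 3.14039128e+00 -1.46237344e-03  1.36583738e+00]
```

```bash
python3 -m creep '[[[0,0,0,0],[0,0,0,0],[0,0,0,0],[0,0,0,0],[0,0,0,0],[0,0,0,0],[0,0,0,0],[0,0,0,0],[0,0,0,0],[0,0,0,0]]]' 1 45; python3 -m creep '[[[0,0,-0.3,0],[0,0,-0.6,0],[0,0,-0.8,0],[0,0,-0.8,0],[0,0,-0.4,0],[0,0,0,0],[0,0,0,0]]]'; python3 - <<'E'
from h import *
from look import *
E
python3 look.py w4.png bevel lock_top
```

```text
time_s: 7.95
eef_pos: [0.5068, 0.3423, 0.0234]
ee_rot: [3.142, -0.0, 1.366]
wrist_force: [0.7, -0.6, -0.8]
grip_width: 0.169
grasp_force: 45.0
time_s: 8.65
eef_pos: [0.5062, 0.3416, 0.1385]
ee_rot: [-3.141, 0.001, 1.366]
wrist_force: [-0.1, -0.5, -4.9]
grip_width: 0.167
grasp_force: 45.0
[0.5059 0.3413 0.1379]
bevel 0.67 [0.4871 0.2702 0.1127] [270. 387.]
lock_top 0.72 [0.5001 0.295  0.1502] [285. 400.]
lock_top 0.6 [0.2712 0.2334 0.0338] [ 29. 393.]Traceback (most recent call last):
  File "<stdin>", line 2, in <module>
  File "look.py", line 4, in <module>
    im,(K,P)=snap('wrist',sys.argv[1]); print(manip.get_state()['eef_pos'])
                          ~~~~~~~~^^^
IndexError: list index out of range
```

View pics/w4.png

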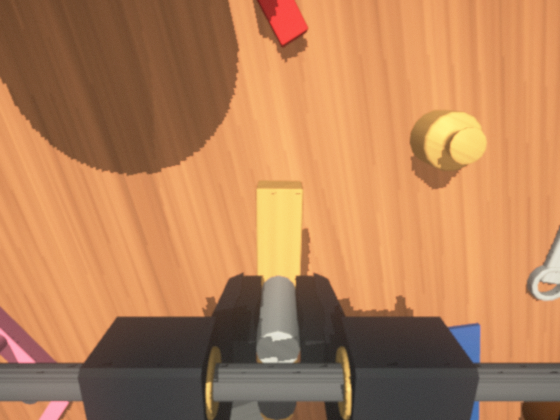

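The bevel is held level, its stock in line with the tool (column 280). Now I carry it to a point about 50 mm short of the chute corner and 8 mm off the rail.

```bash
python3 -m creep '[[[0,0,0,-4.5],[0,0,0,-4.5],[-0.3,0.15,0,0],[-0.6,0.15,0,0],[-0.9,0.15,0,0],[-0.9,0.15,0,0],[-0.9,0.15,0,0],[-0.9,0.15,0,0],[-0.9,0.15,0,0],[-0.9,0.15,0,0],[-0.9,0.15,0,0],[-0.9,0.15,0,0]]]' && python3 -m creep '[[[-0.9,0.15,0,0],[-0.9,0.15,0,0],[-0.9,0.15,0,0],[-0.9,0.15,0,0],[-0.7,0.12,0,0],[-0.4,0,0,0],[-0.2,0,0,0],[-0.1,0,0,0],[0,0,0,0],[0,0,0,0]]]' 
cat > st.py <<'E'
import sys
from h import *
np.set_printoptions(precision=4,suppress=True)
s=manip.get_state(); T=tool(s); print(s['time_s'],s['eef_pos'],np.degrees(s['ee_rot'][2]).round(2),'Ftool',T[:3,:3].T@s['wrist_force'])
C1=np.array([.5811,-.3189]);D=np.array([.0270,.3325]);u=np.array([.048,.9988]);n=np.array([-.9988,.048])
C=C1+(D if len(sys.argv)>1 and sys.argv[1]=='b' else 0)
d=s['eef_pos'][:2]-C; print('post along rail - seated (mm): %.1f, off rail face-10: %.1f'%(1e3*d@u-81.8,1e3*d@n-10))
E
python3 st.py
```

```text
time_s: 10.0
eef_pos: [0.5508, 0.013, 0.1388]
ee_rot: [-3.14, 0.001, 1.52]
wrist_force: [0.7, 0.3, -4.7]
grip_width: 0.168
grasp_force: 45.0
time_s: 11.0
eef_pos: [0.5706, -0.1834, 0.1396]
ee_rot: [-3.142, -0.001, 1.525]
wrist_force: [-0.4, 0.2, -4.2]
grip_width: 0.166
grasp_force: 45.0
11.0 [ 0.5706 -0.1834  0.1396] 87.4 Ftool [ 0.2051 -0.4083  4.1598]
post along rail - seated (mm): 53.0, off rail face-10: 7.0
```

```bash
python3 -m creep '[[[0,0,0.4,0],[0,0,0.6,0],[0,0,0.6,0],[0,0,0.6,0],[0,0,0.4,0],[0,0,0.15,0],[0,0,0.05,0],[0,0,0.05,0],[0,0,0.03,0],[0,0,0,0],[0,0,0,0]]]'; python3 st.py
```

```text
time_s: 12.1
eef_pos: [0.5708, -0.1854, 0.0249]
ee_rot: [3.141, 0.0, 1.523]
wrist_force: [-0.3, -0.0, -4.4]
grip_width: 0.167
grasp_force: 45.0
12.1 [ 0.5708 -0.1854  0.0249] 87.27 Ftool [-0.0522 -0.2534  4.4194]
post along rail - seated (mm): 51.0, off rail face-10: 6.6
```

```bash
python3 -m creep '[[[0,0,0.03,0],[0,0,0.02,0],[0,0,0,0]]]' - 12; python3 st.py;  python3 -m creep '[[[0,0.03,0,0],[0,0.04,0,0],[0,0.04,0,0],[0,0.02,0,0],[0,0.02,0,0],[0,0.02,0,0],[0,0,0,0]]]'; python3 st.py
```

```text
time_s: 12.4
eef_pos: [0.5711, -0.1852, 0.0234]
ee_rot: [3.141, 0.001, 1.523]
wrist_force: [-2.7, 0.7, 4.8]
grip_width: 0.178
grasp_force: 12.0
12.4 [ 0.5711 -0.1852  0.0234] 87.29 Ftool [ 0.613  -2.7133 -4.8424]
post along rail - seated (mm): 51.3, off rail face-10: 6.5
time_s: 13.1
eef_pos: [0.5741, -0.1857, 0.0229]
ee_rot: [-3.135, 0.001, 1.523]
wrist_force: [-11.3, 2.0, 14.3]
grip_width: 0.172
grasp_force: 12.0
13.1 [ 0.5741 -0.1857  0.0229] 87.26 Ftool [  1.4217 -11.4779 -14.2566]
post along rail - seated (mm): 50.9, off rail face-10: 3.3
```

```bash
python3 -m creep '[[[0,0,-0.03,0],[0,0,-0.02,0],[0,0,0,0]]]' - 12; python3 st.py
```

```text
time_s: 13.4
eef_pos: [0.5741, -0.1859, 0.0234]
ee_rot: [-3.135, 0.001, 1.523]
wrist_force: [-5.5, 0.8, -1.7]
grip_width: 0.178
grasp_force: 12.0
13.4 [ 0.5741 -0.1859  0.0234] 87.25 Ftool [ 0.4988 -5.5414  1.7188]
post along rail - seated (mm): 50.7, off rail face-10: 3.4
```

```bash
python3 -m creep '[[[-0.1,0,0,0],[-0.1,0,0,0],[-0.15,0,0,0],[-0.15,0,0,0],[-0.15,0,0,0],[-0.1,0,0,0],[0,0,0,0]]]'; python3 st.py; python3 look.py w5.png bevel
```

```text
time_s: 14.1
eef_pos: [0.5727, -0.2152, 0.0233]
ee_rot: [-3.135, -0.001, 1.523]
wrist_force: [-6.3, 1.8, -1.7]
grip_width: 0.175
grasp_force: 12.0
14.1 [ 0.5727 -0.2152  0.0233] 87.25 Ftool [ 1.4737 -6.3826  1.7329]
post along rail - seated (mm): 21.4, off rail face-10: 3.3
[ 0.5727 -0.2151  0.0233]
bevel 0.73 [ 0.5657 -0.288  -0.0006] [271. 388.]
```

View pics/w5.png

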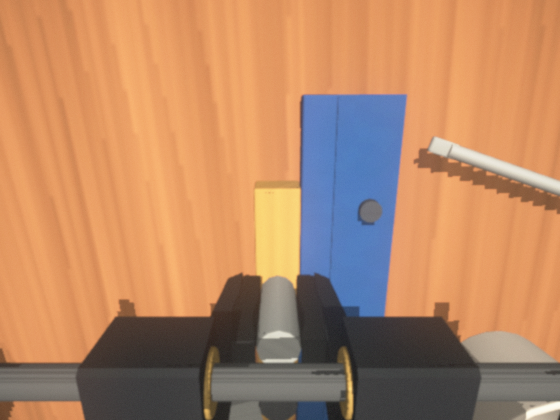

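The stock (columns 255–300) lies flush against the rail (from column 301) with no gap. I'll slide on into the corner.

```bash
python3 -m creep '[[[-0.1,0,0,0],[-0.1,0,0,0],[-0.1,0,0,0],[-0.1,0,0,0],[-0.05,0,0,0],[0,0,0,0]]]'; python3 st.py;  python3 -m creep '[[[-0.03,0,0,0],[-0.03,0,0,0],[-0.02,0,0,0],[0,0,0,0]]]'; python3 st.py
```

```text
time_s: 14.8
eef_pos: [0.5719, -0.2326, 0.0233]
ee_rot: [-3.135, -0.001, 1.523]
wrist_force: [-5.8, 2.2, -2.1]
grip_width: 0.174
grasp_force: 12.0
14.8 [ 0.5719 -0.2326  0.0233] 87.28 Ftool [ 1.9097 -5.924   2.1285]
post along rail - seated (mm): 3.9, off rail face-10: 3.3
time_s: 15.2
eef_pos: [0.5719, -0.2334, 0.0233]
ee_rot: [-3.135, -0.004, 1.525]
wrist_force: [-6.8, 6.7, 0.4]
grip_width: 0.178
grasp_force: 12.0
15.2 [ 0.5719 -0.2334  0.0233] 87.37 Ftool [ 6.3801 -7.1237 -0.2893]
post along rail - seated (mm): 3.2, off rail face-10: 3.3
```

```bash
python3 -m creep '[[[-0.03,0.01,0,0],[-0.03,0,0,0],[0,0,0,0]]]'; python3 st.py
```

```text
time_s: 15.5
eef_pos: [0.5719, -0.2336, 0.0233]
ee_rot: [-3.134, -0.006, 1.526]
wrist_force: [-8.8, 11.1, 1.1]
grip_width: 0.173
grasp_force: 12.0
15.5 [ 0.5719 -0.2336  0.0233] 87.43 Ftool [10.6802 -9.3128 -0.9479]
post along rail - seated (mm): 3.0, off rail face-10: 3.3
```

```bash
python3 -m creep '[[[0.06,-0.03,0,0],[0,0,0,0],[0,0,0,0],[0,0,0,0],[0,0,0,0]]]' 0.5; python3 -m creep '[[[0,0,-0.4,0],[0,0,-0.8,0],[0,0,-0.8,0],[0.5,0,-0.8,0],[0.9,0,-0.8,0],[0.9,0,-0.4,0],[0.5,0,0,0],[0,0,0,0],[0,0,0,0]]]'; python3 st.py; python3 look.py w6.png bevel lock_top bevel_post chute;python3 - <<'E'
import cv2
im=cv2.imread('pics/w6.png'); print(im.shape)
cv2.imwrite('pics/c6.png',cv2.resize(im[150:420,150:450],None,fx=2,fy=2,interpolation=cv2.INTER_CUBIC))
E
```

```text
time_s: 16.0
eef_pos: [0.5744, -0.2372, 0.0246]
ee_rot: [3.141, 0.0, 1.523]
wrist_force: [0.7, -1.2, 0.0]
grip_width: 0.499
grasp_force: 0.0
time_s: 16.9
eef_pos: [0.5794, -0.1255, 0.1849]
ee_rot: [3.141, 0.001, 1.524]
wrist_force: [0.3, -0.8, 0.4]
grip_width: 0.503
grasp_force: 0.0
16.9 [ 0.5794 -0.1255  0.1849] 87.3 Ftool [-0.8144  0.3805 -0.4151]
post along rail - seated (mm): 111.3, off rail face-10: 1.0
[ 0.5791 -0.1265  0.1844]
bevel 0.58 [ 0.5679 -0.3058 -0.    ] [275. 356.]
lock_top 0.69 [ 0.5748 -0.2844  0.0337] [280. 361.]
bevel_post 0.85 [ 0.5734 -0.2365  0.0608] [276. 336.]
chute 0.95 [ 0.5767 -0.316  -0.0008] [283. 363.]
(420, 560, 3)
```

View pics/c6.png

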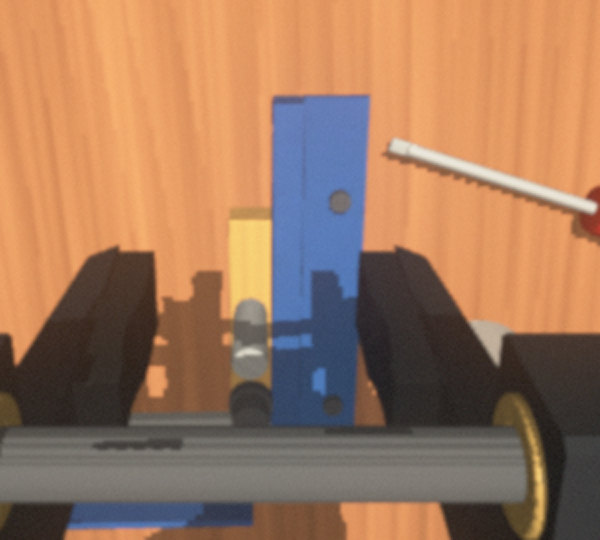

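The stock lies flush along the rail, but the gripper hides the blade, whose far edge just shows at crop rows ~412. I'll rise and check numerically whether the blade lies on the wall.

```bash
python3 -m creep '[[[0.2,0,-0.6,0],[0,0,-0.9,0],[0,0,-0.9,0],[0,0,-0.6,0],[0,0,-0.3,0],[0,0,0,0],[0,0,0,0]]]'; python3 look.py w7.png bevel_blade; python3 - <<'E'
from fit import *
c=(0.55,-0.24);w=.30;s=.0005
q=rect('w7',c,w,z=.010)
hsv=cv2.cvtColor(q,cv2.COLOR_BGR2HSV)
for x in (.50,.51,.52,.53,.54,.55,.56):
    col=hsv[:,int((x-c[0]+w/2)/s)]; out=''
    for y in np.arange(-.275,-.345,-.002):
        h,S,v=col[int((c[1]+w/2-y)/s)]
        out+='B' if 95<h<135 and S>110 else ('g' if S<90 else 'o')
    print(x,out)
g=(hsv[:,:,1]<80)
l=edge(g,c,w,s,'y',(.505,.55),1,(-.312,-.27)); print('blade top edge z10',l,deg(l[1]))
m=blue(rect('w7',c,w)); r=edge(m,c,w,s,'x',(-.17,-.13),-1,(.55,.64)); print('rail',r,deg(r[1]))
E
```

```text
time_s: 17.85
eef_pos: [0.5791, -0.1172, 0.3149]
ee_rot: [-3.14, -0.0, 1.523]
wrist_force: [-0.6, 0.2, -1.1]
grip_width: 0.498
grasp_force: 0.0
[ 0.5789 -0.1171  0.3145]
0.5 ooooooooooooooooooooggggggggggggggg
0.51 ooooooooooogggggggggggggggggggggggg
0.52 oooooooooooggggggggggoBBogggggggggg
0.53 ooooooooooooggggggggggggggggggggggg
0.54 ooooooooooooggggggggggggggggggggggg
0.55 ooooooooooooggggggggggggggggggggggg
0.56 ooooogggggggggooooogggBBBgggggggggg
blade top edge z10 (array([ 0.5275, -0.2974], dtype=float32), array([ 0.9992, -0.0404], dtype=float32), 46, np.float32(0.0002630903)) -2.3169162
rail (array([ 0.5872, -0.15  ], dtype=float32), array([0.0487, 0.9988], dtype=float32), 37, np.float32(0.00012047972)) 87.20699
```

```bash
python3 -m creep '[[[-0.4,-0.4,0,0],[-0.8,-0.8,0,0],[-0.7,-0.6,0,0],[-0.4,-0.2,0,0],[0,0,0,0],[0,0,0,0],[0,0,0,0]]]'; python3 look.py w8.png bevel_blade lock_top; python3 - <<'E'
from fit import *
c=(0.55,-0.24);w=.30;s=.0005
for f in ('w1','w8'):
    q=rect(f,c,w,z=.010)
    for x in (.505,.53,.55):
        k=int((x-c[0]+w/2)/s); print(f,x,[tuple(int(v) for v in q[int((c[1]+w/2-y)/s),k-4:k+5].mean(0)[::-1]) for y in np.arange(-.288,-.332,-.002)])
    if f=='w8':
        h=cv2.cvtColor(q,cv2.COLOR_BGR2HSV); l=edge(h[:,:,1]<100,c,w,s,'y',(.505,.55),1,(-.312,-.27)); print('blade far edge',l,deg(l[1]))
        b=edge(blue(q),c,w,s,'y',(.505,.55),1,(-.34,-.28)); print('blue begins',b,deg(b[1]))
E
```

```text
time_s: 18.65
eef_pos: [0.4962, -0.2033, 0.316]
ee_rot: [-3.142, -0.001, 1.526]
wrist_force: [0.3, 0.6, -0.7]
grip_width: 0.501
grasp_force: 0.0
[ 0.4963 -0.2033  0.3161]
bevel_blade 0.83 [ 0.5681 -0.3054 -0.002 ] [335. 239.]
lock_top 0.67 [ 0.3722 -0.2425 -0.0025] [182. 200.]
lock_top 0.5 [ 0.5717 -0.2795  0.035 ] [343. 230.]
w1 0.505 [(225, 151, 99), (225, 149, 98), (224, 149, 98), (223, 149, 97), (223, 149, 97), (223, 149, 98), (223, 149, 98), (223, 149, 98), (223, 149, 99), (222, 147, 97), (221, 148, 99), (195, 134, 106), (119, 104, 120), (89, 94, 127), (93, 104, 145), (100, 121, 172), (99, 122, 174), (129, 133, 156), (206, 200, 187), (223, 217, 201), (220, 214, 198), (220, 215, 199), (221, 216, 200)]
w1 0.53 [(221, 148, 96), (222, 147, 97), (222, 148, 98), (221, 148, 97), (222, 149, 98), (222, 148, 98), (220, 146, 97), (221, 146, 97), (221, 147, 98), (222, 149, 99), (222, 148, 98), (209, 142, 101), (145, 115, 115), (92, 94, 125), (89, 98, 132), (100, 122, 175), (101, 128, 185), (106, 125, 174), (133, 130, 138), (188, 180, 167), (221, 214, 200), (220, 215, 199), (220, 216, 200)]

[... 1165 characters left out ...]
 205), (223, 219, 205)]
w8 0.55 [(226, 152, 102), (227, 153, 103), (226, 153, 103), (226, 152, 102), (226, 153, 103), (209, 154, 119), (189, 174, 158), (214, 209, 195), (222, 218, 203), (222, 219, 204), (222, 219, 204), (221, 217, 202), (224, 220, 205), (193, 192, 187), (118, 125, 143), (95, 118, 165), (98, 130, 189), (99, 127, 183), (145, 148, 164), (211, 206, 192), (222, 218, 203), (220, 216, 201), (220, 216, 202)]
blade far edge (array([ 0.5298, -0.2982], dtype=float32), array([ 0.9996, -0.0281], dtype=float32), 46, np.float32(0.00012341578)) -1.6108224
blue begins (array([ 0.5257, -0.3153], dtype=float32), array([ 0.9996, -0.0271], dtype=float32), 46, np.float32(0.00010824429)) -1.550683
```

The blade adjoins the wall with no bench colour between them, and its edge runs at -1.61° against -1.55° for the wall, so it lies flat. Next is the lock button, at about (0.570,-0.284).

```bash
python3 -m creep '[[[-0.4,0.4,0,0],[-0.8,0.8,0,0],[-0.5,0.5,0.4,0],[-0.23,0.23,0.8,0],[0,0,0.9,0],[0,0,0.9,0],[0,0,0.9,0],[0,0,0.9,0],[0,0,0.8,0],[0,0,0.6,0],[0,0,0.2,0],[0,0,0,0]]]' 1 20; python3 -m creep '[[[0,0,0,0],[0,0,0,0]]]'; python3 st.py
```

```text
time_s: 20.0
eef_pos: [0.5687, -0.2849, 0.0594]
ee_rot: [-3.14, -0.001, 1.524]
wrist_force: [-0.3, -0.2, 0.5]
grip_width: 0.009
grasp_force: 0.0
time_s: 20.2
eef_pos: [0.5701, -0.286, 0.0619]
ee_rot: [3.139, 0.001, 1.523]
wrist_force: [0.4, 0.0, 0.0]
grip_width: 0.005
grasp_force: 0.0
20.2 [ 0.5701 -0.286   0.0619] 87.28 Ftool [ 0.0435  0.36   -0.0239]
post along rail - seated (mm): -49.4, off rail face-10: 2.5
```

```bash
python3 -m creep '[[[0.04,0,0.3,0],[0,0,0.2,0],[0,0,0.1,0],[0,0,0.05,0],[0,0,0,0]]]'; python3 -m creep '[[[0,0,0.05,0],[0,0,0.05,0],[0,0,0.05,0],[0,0,0,0]]]'; python3 st.py
```

```text
time_s: 20.7
eef_pos: [0.5686, -0.284, 0.0342]
ee_rot: [-3.14, -0.0, 1.523]
wrist_force: [-0.9, 1.1, 1.5]
grip_width: 0.003
grasp_force: 0.6
time_s: 21.1
eef_pos: [0.5691, -0.2841, 0.028]
ee_rot: [3.141, -0.0, 1.523]
wrist_force: [0.5, 0.8, 1.1]
grip_width: 0.002
grasp_force: 0.1
21.1 [ 0.5691 -0.2841  0.028 ] 87.28 Ftool [ 0.7976  0.4182 -1.0648]
post along rail - seated (mm): -47.7, off rail face-10: 3.6
```

```bash
python3 -m creep '[[[0,0,0.03,0],[0,0,0.03,0],[0,0,0,0]]]'; python3 -m creep '[[[0,0,0.03,0],[0,0,0.02,0],[0,0,0,0]]]'; python3 st.py
```

```text
time_s: 21.4
eef_pos: [0.5692, -0.2842, 0.0265]
ee_rot: [3.141, 0.0, 1.523]
wrist_force: [-2.0, 0.5, 6.1]
grip_width: 0.005
grasp_force: 3.4
time_s: 21.7
eef_pos: [0.5694, -0.2843, 0.0263]
ee_rot: [3.141, 0.001, 1.523]
wrist_force: [-6.2, 2.2, 21.6]
grip_width: 0.004
grasp_force: 10.9
21.7 [ 0.5694 -0.2843  0.0263] 87.27 Ftool [  1.8955  -6.3015 -21.6189]
post along rail - seated (mm): -47.8, off rail face-10: 3.3
```

```bash
python3 -m creep '[[[0,0,-0.2,0],[0,0,-0.7,0],[0,0,-0.9,0],[0.4,0,0,0],[0.6,0,0,0],[0.27,0,0,0],[0,0,0,0],[0,0,0,0]]]' ; python3 -m creep '[[[0,0,0,0],[0,0,0,0],[0,0,0,0],[0,0,0.4,0],[0,0,0.6,0],[0,0,0.4,0],[0,0,0.2,0],[0,0,0,0],[0,0,0,0]]]' 0.5; python3 st.py
```

```text
time_s: 22.5
eef_pos: [0.5711, -0.234, 0.0953]
ee_rot: [-3.141, 0.001, 1.523]
wrist_force: [0.8, -0.4, 0.5]
grip_width: 0.006
grasp_force: 0.0
time_s: 23.4
eef_pos: [0.5718, -0.2333, 0.0322]
ee_rot: [3.141, -0.0, 1.523]
wrist_force: [-0.4, 0.3, -0.1]
grip_width: 0.502
grasp_force: 0.0
23.4 [ 0.5718 -0.2333  0.0322] 87.29 Ftool [ 0.2688 -0.4189  0.0545]
post along rail - seated (mm): 3.3, off rail face-10: 3.4
```

```bash
python3 -m creep '[[[0,0,0.15,0],[0,0,0.05,0],[0,0,0,0]]]'; python3 -m creep '[[[0,0,0,0],[0,0,0,0],[0,0,0,0],[0,0,0,0],[0,0,0,0],[0,0,0,0]]]' 1 45; python3 st.py; python3 -m creep '[[[0.05,-0.05,-0.05,0],[0.05,-0.05,-0.2,0],[0,0,-0.6,0],[0,0,-0.8,0],[0,0,-0.8,0],[0,0,-0.4,0],[0,0,0,0],[0,0,0,0]]]'; python3 st.py b
```

```text
time_s: 23.7
eef_pos: [0.5713, -0.2334, 0.0238]
ee_rot: [-3.141, 0.0, 1.523]
wrist_force: [0.3, -1.0, 0.1]
grip_width: 0.499
grasp_force: 0.0
time_s: 24.3
eef_pos: [0.5714, -0.2334, 0.024]
ee_rot: [-3.141, 0.0, 1.523]
wrist_force: [-0.5, 0.9, 2.2]
grip_width: 0.165
grasp_force: 45.0
24.3 [ 0.5714 -0.2334  0.024 ] 87.28 Ftool [ 0.8601 -0.5376 -2.152 ]
post along rail - seated (mm): 3.1, off rail face-10: 3.8
time_s: 25.1
eef_pos: [0.5667, -0.2291, 0.1369]
ee_rot: [-3.14, -0.0, 1.523]
wrist_force: [-0.3, 0.1, -4.3]
grip_width: 0.168
grasp_force: 45.0
25.1 [ 0.5667 -0.2291  0.1369] 87.28 Ftool [ 0.1079 -0.3338  4.2897]
post along rail - seated (mm): -326.2, off rail face-10: 19.7
```

```bash
python3 -m creep '[[[0.3,0.05,0,0],[0.6,0.05,0,0],[0.9,0.05,0,0],[0.9,0.05,0,0],[0.9,0.05,0,0],[0.9,0,0,0],[0.9,0,0,0],[0.9,0,0,0],[0.9,0,0,0],[0.9,0,0,0],[0.9,0,0,0]]]' && python3 -m creep '[[[0.7,0,0,0],[0.4,0,0,0],[0.2,0,0,0],[0.19,0,0,0],[0,0,0,0],[0,0,0,0],[0,0,0,0]]]'; python3 st.py b
```

```text
time_s: 26.2
eef_pos: [0.5932, 0.1324, 0.1363]
ee_rot: [-3.139, 0.0, 1.524]
wrist_force: [0.6, 0.1, -3.2]
grip_width: 0.169
grasp_force: 45.0
time_s: 26.9
eef_pos: [0.5978, 0.1878, 0.1378]
ee_rot: [-3.142, 0.001, 1.521]
wrist_force: [-0.8, 0.3, -4.9]
grip_width: 0.168
grasp_force: 45.0
26.9 [0.5978 0.1878 0.1378] 87.17 Ftool [ 0.2404 -0.7705  4.9206]
post along rail - seated (mm): 91.7, off rail face-10: 8.6
```

```bash
python3 -m creep '[[[0,-0.04,0.4,0],[0,0,0.6,0],[0,0,0.6,0],[0,0,0.6,0],[0,0,0.4,0],[0,0,0.15,0],[0,0,0.05,0],[0,0,0.03,0],[0,0,0,0],[0,0,0,0]]]'; python3 -m creep '[[[0,0,0,0],[0,0,0,0]]]' - 12; python3 st.py b
```

```text
time_s: 27.9
eef_pos: [0.5965, 0.1898, 0.0256]
ee_rot: [3.14, -0.001, 1.523]
wrist_force: [0.1, 0.1, -4.2]
grip_width: 0.171
grasp_force: 45.0
time_s: 28.1
eef_pos: [0.5964, 0.1898, 0.0253]
ee_rot: [3.141, -0.001, 1.523]
wrist_force: [0.4, 0.5, -3.9]
grip_width: 0.173
grasp_force: 12.0
28.1 [0.5964 0.1898 0.0253] 87.28 Ftool [0.5589 0.3438 3.9373]
post along rail - seated (mm): 93.7, off rail face-10: 10.2
```

```bash
python3 -m creep '[[[0,0,0.025,0],[0,0,0.01,0],[0,0,0,0]]]'; python3 st.py b; python3 -m creep '[[[0,0.05,0,0],[0,0.05,0,0],[0,0.04,0,0],[0,0.03,0,0],[0,0.02,0,0],[0,0,0,0]]]'; python3 st.py b
```

```text
time_s: 28.4
eef_pos: [0.5964, 0.19, 0.024]
ee_rot: [3.141, -0.001, 1.523]
wrist_force: [-1.0, -0.6, 4.0]
grip_width: 0.175
grasp_force: 12.0
28.4 [0.5964 0.19   0.024 ] 87.29 Ftool [-0.6042 -0.936  -4.0174]
post along rail - seated (mm): 93.9, off rail face-10: 10.2
time_s: 29.0
eef_pos: [0.6021, 0.1901, 0.024]
ee_rot: [-3.139, 0.0, 1.524]
wrist_force: [-6.0, -1.0, 9.0]
grip_width: 0.177
grasp_force: 12.0
29.0 [0.6021 0.1901 0.024 ] 87.31 Ftool [-1.2599 -5.9878 -9.016 ]
post along rail - seated (mm): 94.2, off rail face-10: 4.4
```

```bash
python3 -m creep '[[[0,0,-0.025,0],[0,0.02,0,0],[0,0.01,0,0],[0,0,0,0]]]'; python3 st.py b; python3 -m creep '[[[-0.1,0,0,0],[-0.1,0,0,0],[-0.1,0,0,0],[-0.1,0,0,0],[0,0,0,0]]]'; python3 st.py b
```

```text
time_s: 29.4
eef_pos: [0.6022, 0.1898, 0.0241]
ee_rot: [-3.137, 0.001, 1.524]
wrist_force: [-8.7, 0.6, 6.3]
grip_width: 0.175
grasp_force: 12.0
29.4 [0.6022 0.1898 0.0241] 87.33 Ftool [ 0.2148 -8.7137 -6.2443]
post along rail - seated (mm): 93.9, off rail face-10: 4.4
time_s: 29.9
eef_pos: [0.6015, 0.1753, 0.0241]
ee_rot: [-3.138, -0.002, 1.525]
wrist_force: [-6.9, 4.5, 3.6]
grip_width: 0.173
grasp_force: 12.0
29.9 [0.6015 0.1753 0.0241] 87.37 Ftool [ 4.1767 -7.066  -3.5193]
post along rail - seated (mm): 79.4, off rail face-10: 4.3
```

```bash
python3 -m creep '[[[-0.1,-0.015,-0.01,0],[-0.15,0,0,0],[-0.15,0,0,0],[-0.15,0,0,0],[-0.15,0,0,0],[-0.1,0,0,0],[0,0,0,0]]]'; python3 st.py b;python3 -m creep '[[[-0.1,0,0,0],[-0.1,0,0,0],[-0.1,0,0,0],[-0.1,0,0,0],[-0.1,0,0,0],[-0.1,0,0,0],[-0.05,0,0,0],[0,0,0,0]]]'; python3 st.py b
```

```text
time_s: 30.6
eef_pos: [0.6, 0.1426, 0.0242]
ee_rot: [-3.139, -0.002, 1.524]
wrist_force: [-4.8, 3.4, 1.3]
grip_width: 0.175
grasp_force: 12.0
30.6 [0.6    0.1426 0.0242] 87.33 Ftool [ 3.1632 -4.9173 -1.2941]
post along rail - seated (mm): 46.6, off rail face-10: 4.3
time_s: 31.4
eef_pos: [0.5988, 0.1171, 0.0242]
ee_rot: [-3.139, -0.002, 1.525]
wrist_force: [-6.2, 4.8, 0.9]
grip_width: 0.178
grasp_force: 12.0
31.4 [0.5988 0.1171 0.0242] 87.35 Ftool [ 4.4901 -6.4283 -0.8776]
post along rail - seated (mm): 21.1, off rail face-10: 4.2
```

```bash
python3 -m creep '[[[-0.1,0,0,0],[-0.1,0,0,0],[-0.06,0,0,0],[-0.04,0,0,0],[0,0,0,0]]]'; python3 st.py b;for i in 1 2; do python3 -m creep '[[[-0.02,0,0,0],[-0.02,0,0,0],[0,0,0,0]]]'>/dev/null; python3 st.py b; done
```

```text
time_s: 31.9
eef_pos: [0.5982, 0.1053, 0.0242]
ee_rot: [-3.139, -0.002, 1.525]
wrist_force: [-5.2, 5.7, 1.0]
grip_width: 0.178
grasp_force: 12.0
31.9 [0.5982 0.1053 0.0242] 87.36 Ftool [ 5.4568 -5.4376 -1.02  ]
post along rail - seated (mm): 9.3, off rail face-10: 4.3
32.2 [0.5982 0.104  0.0242] 87.37 Ftool [ 5.1217 -4.4972 -1.7954]
post along rail - seated (mm): 8.0, off rail face-10: 4.2
32.5 [0.5981 0.1024 0.0243] 87.38 Ftool [ 5.6031 -6.0063 -0.4229]
post along rail - seated (mm): 6.4, off rail face-10: 4.2
```

```bash
for i in 1 2; do python3 -m creep '[[[-0.025,0,0,0],[0,0,0,0]]]'>/dev/null; python3 st.py b; done
```

```text
32.7 [0.5981 0.1014 0.0242] 87.37 Ftool [ 4.6539 -4.9422 -0.0704]
post along rail - seated (mm): 5.4, off rail face-10: 4.2
32.9 [0.5981 0.1011 0.0243] 87.39 Ftool [ 6.2519 -4.2065  0.7145]
post along rail - seated (mm): 5.2, off rail face-10: 4.2
```

```bash
python3 -m creep '[[[-0.02,0,0,0],[0,0,0,0]]]'>/dev/null; python3 st.py b
```

```text
33.1 [0.5981 0.101  0.0244] 87.41 Ftool [ 8.0835 -5.0649  0.8487]
post along rail - seated (mm): 5.1, off rail face-10: 4.2
```

```bash
python3 -m creep '[[[0.03,-0.02,0,0],[0.03,-0.02,0,0],[0,0,0,0]]]'; python3 st.py b
```

```text
time_s: 33.4
eef_pos: [0.5979, 0.1011, 0.0245]
ee_rot: [-3.141, -0.002, 1.524]
wrist_force: [-2.3, 5.1, -2.4]
grip_width: 0.178
grasp_force: 12.0
33.4 [0.5979 0.1011 0.0245] 87.33 Ftool [ 5.0334 -2.5252  2.3626]
post along rail - seated (mm): 5.1, off rail face-10: 4.4
```

```bash
python3 -m creep '[[[0,0,0,0],[0,0,0,0],[0,0,0,0],[0,0,0,0]]]' 0.4; python3 -m creep '[[[0,0,-0.3,0],[0,0,-0.8,0],[0,0,-0.8,0],[0.2,-0.3,-0.9,0],[0.3,-0.8,-0.9,0],[0.2,-0.8,-0.9,0],[0.1,-0.5,-0.9,0],[0,-0.2,-0.9,0],[0,0,-0.8,0],[0,0,-0.4,0],[0,0,0,0],[0,0,0,0]]]'; python3 st.py b;  python3 look.py w9.png bevel_blade bracket_leaf; python3 - <<'E'
from fit import *
im=cv2.imread('pics/w9.png'); cv2.imwrite('pics/c9.png',cv2.resize(im[80:320,180:450],None,fx=2.5,fy=2.5,interpolation=cv2.INTER_CUBIC))
c=(0.57,0.09);w=.30;s=.0005
q=rect('w9',c,w,z=.010); h=cv2.cvtColor(q,cv2.COLOR_BGR2HSV)
l=edge(h[:,:,1]<100,c,w,s,'y',(.53,.575),1,(.0,.07)); print('blade far edge',l,deg(l[1]))
for a,b in ((.49,.575),(.53,.575),(.49,.515)):
    b=edge(blue(q),c,w,s,'y',(a,b),1,(-.02,.06)); print('leaf blue begins',b,deg(b[1]))
m=blue(rect('w9',c,w)); r=edge(m,c,w,s,'x',(.13,.18),-1,(.585,.66)); print('rail',r,deg(r[1]))
E
```

```text
time_s: 33.8
eef_pos: [0.5987, 0.099, 0.0248]
ee_rot: [3.141, 0.001, 1.523]
wrist_force: [-0.2, 0.6, 0.4]
grip_width: 0.518
grasp_force: 0.0
time_s: 35.0
eef_pos: [0.4956, 0.1364, 0.3286]
ee_rot: [3.141, 0.001, 1.523]
wrist_force: [1.6, 0.3, -0.3]
grip_width: 0.597
grasp_force: 0.0
35.0 [0.4956 0.1364 0.3286] 87.28 Ftool [0.3642 1.5847 0.2776]
post along rail - seated (mm): 35.5, off rail face-10: 108.2
[0.4953 0.1363 0.3279]
bevel_blade 0.61 [ 0.2776  0.2111 -0.0002] [ 95. 110.]
bevel_blade 0.57 [0.5939 0.0292 0.0005] [354. 238.]
bracket_leaf 0.78 [ 0.6033  0.0148 -0.0013] [360. 247.]
blade far edge (array([0.5453, 0.037 ], dtype=float32), array([ 0.9995, -0.0318], dtype=float32), 45, np.float32(0.00012182143)) -1.8205322
leaf blue begins (array([0.5307, 0.0209], dtype=float32), array([ 0.9981, -0.0615], dtype=float32), 79, np.float32(0.0003948668)) -3.527083
leaf blue begins (array([0.5496, 0.0197], dtype=float32), array([ 0.9993, -0.038 ], dtype=float32), 39, np.float32(0.00010937866)) -2.1772947
leaf blue begins (array([0.5009, 0.023 ], dtype=float32), array([ 0.9993, -0.0382], dtype=float32), 26, np.float32(0.00013001231)) -2.1914446
rail (array([0.6152, 0.1513], dtype=float32), array([0.0008, 1.    ], dtype=float32), 50, np.float32(0.00045517454)) 89.95176
```

View pics/c9.png

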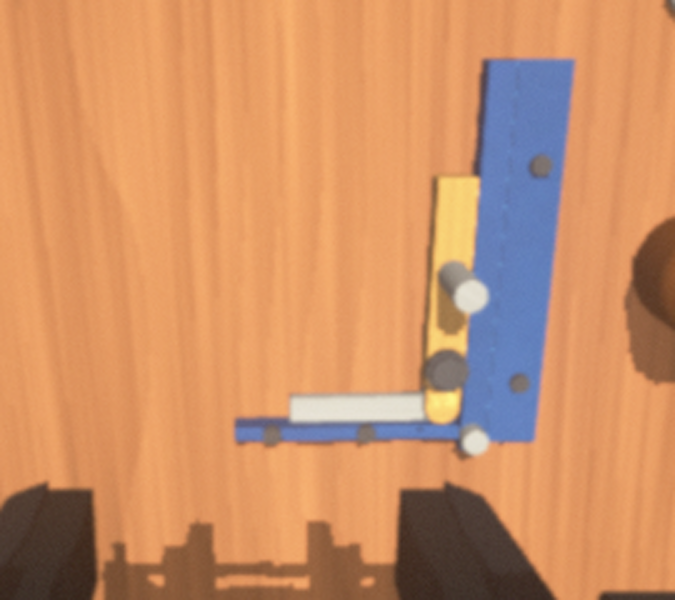

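The bevel lies in the bracket corner, its stock on the rail (crop column ~475) and its blade along the leaf (crop row ~422), with the jar untouched. I'll refine the leaf and blade angles from a closer view.

```bash
python3 -m creep '[[[-0.4,0.4,0.4,0],[-0.4,0.4,0.6,0],[-0.2,0.2,0.5,0],[0,0,0.2,0],[0,0,0,0],[0,0,0,0],[0,0,0,0]]]'; cat > ang.py <<'E'
from fit import *
def sub(gray_fn,f,c,w,z,xs,ylo,yhi,sign):
    s=.00025; q=rect(f,c,w,z,s).astype(float); g=gray_fn(q); g=cv2.GaussianBlur(g,(1,0) if 0 else (0,0),2); pts=[]
    for x in np.arange(*xs,.001):
        k=int((x-c[0]+w/2)/s); a,b=int((c[1]+w/2-yhi)/s),int((c[1]+w/2-ylo)/s)
        d=np.diff(g[a:b,k])*sign; i=d.argmax()
        o=0.5*(d[i-1]-d[i+1])/(d[i-1]-2*d[i]+d[i+1]) if 0<i<len(d)-1 else 0
        pts.append([x,c[1]+w/2-(a+i+1+o)*s])
    p=np.float32(pts); vx,vy,x,y=cv2.fitLine(p,cv2.DIST_HUBER,0,.0005,.01).ravel(); 
    return deg((vx,vy)),y+(xs[1]-x)*vy/vx,np.median(abs((p-[x,y])@[-vy,vx]))
rb=lambda q:q[:,:,2]-q[:,:,0]   # red-blue: wood high, steel low, blue negative
E
python3 - <<'E'
from ang import *
for k in range(3):
    im,(K,P)=snap('wrist',f'wa{k}.png'); np.savez(f'pics/wa{k}',K=K,P=P)
    print(P[:3,3])
for f in ('w9','wa0','wa1','wa2'):
    c=(.57,.09); w=.3
    print(f,'blade far',sub(rb,f,c,w,.010,(.525,.575),.025,.055,-1),'blade/leaf',sub(rb,f,c,w,.016,(.53,.575),.012,.032,-1),'leaf free',sub(rb,f,c,w,.016,(.487,.512),.012,.035,-1),'leaf outer',sub(rb,f,c,w,.016,(.49,.575),.002,.024,1))
c=(.55,-.24)
for f in ('w8',):
    print(f,'blade far',sub(rb,f,c,.3,.010,(.5,.55),-.312,-.285,-1),'blade/wall',sub(rb,f,c,.3,.016,(.5,.55),-.322,-.302,-1))
print('w1 wall',sub(rb,'w1',c,.3,.0,(.47,.55),-.325,-.305,-1),sub(rb,'w1',c,.3,.0,(.5,.55),-.325,-.305,-1))
E
```

```text
time_s: 35.85
eef_pos: [0.5341, 0.0959, 0.2618]
ee_rot: [3.14, -0.001, 1.525]
wrist_force: [0.0, -0.3, -0.0]
grip_width: 0.596
grasp_force: 0.0
[0.5382 0.1811 0.4086]
[0.5383 0.1809 0.4086]
[0.5384 0.1807 0.4085]
w9 blade far (np.float32(-2.150961), np.float32(0.036111698), np.float32(5.0004877e-05)) blade/leaf (np.float32(-2.8691647), np.float32(0.020918846), np.float32(0.00018666538)) leaf free (np.float32(-1.3758341), np.float32(0.027453765), np.float32(4.8949343e-05)) leaf outer (np.float32(-2.3618526), np.float32(0.010923131), np.float32(8.00349e-05))
wa0 blade far (np.float32(-2.2004406), np.float32(0.035899207), np.float32(5.5297132e-05)) blade/leaf (np.float32(0.12768364), np.float32(0.021589508), np.float32(0.0006416574)) leaf free (np.float32(-1.8566405), np.float32(0.02711566), np.float32(5.719244e-05)) leaf outer (np.float32(-1.9238816), np.float32(0.011323508), np.float32(0.00010201655))
wa1 blade far (np.float32(-1.833196), np.float32(0.03603019), np.float32(6.9566806e-05)) blade/leaf (np.float32(-3.1166084), np.float32(0.02075215), np.float32(0.00023249199)) leaf free (np.float32(-2.3104296), np.float32(0.026957842), np.float32(6.990534e-05)) leaf outer (np.float32(-2.0422947), np.float32(0.011256172), np.float32(0.0001154958))
wa2 blade far (np.float32(-1.8132333), np.float32(0.036063526), np.float32(7.034754e-05)) blade/leaf (np.float32(-3.62917), np.float32(0.020227099), np.float32(0.00017497066)) leaf free (np.float32(-2.423334), np.float32(0.02689894), np.float32(3.4438686e-05)) leaf outer (np.float32(-1.9301116), np.float32(0.011341189), np.float32(8.440124e-05))
w8 blade far (np.float32(-1.8773508), np.float32(-0.29851916), np.float32(0.00010991327)) blade/wall (np.float32(-3.3421955), np.float32(-0.31447178), np.float32(9.354234e-05))
w1 wall (np.float32(-1.5341566), np.float32(-0.31629083), np.float32(0.0001491325)) (np.float32(-1.7172034), np.float32(-0.31633535), np.float32(8.406272e-05))
```

```bash
python3 -c "
from station import manip; print(manip.hand_in())"
```

```text
the job is handed in; nothing more can be done
None
```

The bevel was set in the chute corner and locked, then carried to the bracket, where it opened the leaf until it lay flat on the blade. It was left there and the job handed in at about 36 s; the images put leaf and blade within about 0.3° of the chute wall's angle, but no verdict came back.

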